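Let the large bearing ball out of its dispenser

ROBOT

A 7-joint arm with a two-finger parallel gripper is mounted at the origin on the work surface. World frame = base frame: x ahead of the robot, y to its left, z up, the work surface at z = 0. Lengths are in m, angles in rad, forces in N, time in s.
With the tool pointing down it reaches from about 0.4 to 0.85 m from the base axis. Payload 10.4 kg.
Tool frame: the origin (TCP) lies midway between the tips of the shut fingers; the grasp point (between the pads) lies 19 mm behind it; z points along the fingers, x is the direction in which the jaws open and shut, and the axes are right-handed (so a half turn about z gives the same grasp; the last joint's range is limited). The gripper opens to 85 mm and grips with 20 to 120 N. Pads are 22 mm wide; open, the fingers measure 114 mm over their backs; the gripper's body (76 mm by 85 mm) begins 54 mm behind the grasp point. The pads swing forward as they close: fully open they stand 13 mm farther back than shut.
Start: joints at [1.28, 0.332, -0.065, 1.46, 0.022, 1.35, -0.088], TCP at [0.165, -0.603, 0.231] pointing down, gripper open.
Joint ranges: [-2.6, 2.6], [-0.5, 2.12], [-1.47, 1.34], [0.16, 2.42], [-1.27, 4.41], [0.06, 2.06], [-2.6, 2.6]. Speed limits (rad/s): [2.22, 2.22, 2.79, 2.79, 3.14, 3.14, 3.14].

INTERFACE

Orientations are given as a unit quaternion [x, y, z, w].
In Python, from workcell import monitor, eyes, ticket, models gives the robot as it stands.
- The arm moves only by the tool servo_tool, never from a script. Its argument "motion" is a list of rows, each a list of 7 numbers: the opening, from 0 (shut) to 1 (fully open), then the shift along the tool's x, y, z in m, then the turn, a rotation vector about the tool's x, y, z in degrees. In form: [[fingers, tx, ty, tz, rx, ry, rz], ...]. A call has 1 to 20 rows; each row is the pose to reach, as a shift and turn from the pose commanded when the call began, along the tool's axes at that moment; what a row does not reach only later rows make up. A row lasts 1/8 s, in which the tool goes at most 62.5 mm and 10.7 degrees, less where a joint would pass 70% of its speed; a pose out of reach is approached as far as the arm can. A call with a gripper value outside its range is refused whole. The fingers move at their own pace and stop on an object; "grip_force" is the grip in N (left out, the last holds). Time passes only in rows, so rows that repeat a pose let the fingers close. It gives the time, the measured TCP pose, the force and the opening at its end, in the units of the state.
- monitor.get_obs(): the state, without advancing time (a new reading comes with each control period).
- eyes.camera(name): name is "scene" or "top" or "wrist"; returns (picture, depth): 400x640x3 uint8, blue, green, red; 400x640 float32, m along the optical axis (not along the pixel's ray), 0 where there is no reading.
- eyes.camera_info(name): a dict with "intrinsics" (3x3 intrinsics, pixels), "k1" (the pictures are not rectified: a ray, as slopes to the right and down, at radius r is drawn at 1 + k1 r^2 times it, then the intrinsics apply), "extrinsics" (4x4, takes a point from world to camera coordinates); the wrist camera has in their place "tool_from_camera" (4x4, takes a point from camera to tool coordinates, whose origin is the TCP and whose axes are the tool frame's). Camera axes: x right, y down, z forward; pixel columns grow to the right and rows downward; lengths in m; the calibration is good to about 2 mm. A picture is of the moment at which its call begins: read the wrist's pose just before it. camera_info takes no time and is no camera call.
- ticket.hand_in(): hands the job in, once; it reports no verdict.
Trained networks look in the newest picture that a camera, given by its name, has taken for a name from the list of things; names that differ only in an ending like _2 or _b are one class to them, and where a whole thing is asked for, a point or a joint stands for the part that bears it (a point fixed in the world has none). Each returns a list of dicts, best first, with "confidence" (0 to 1); they miss things now and then, are a little off and sometimes report something else, mostly with a low value. They report only what shows in the picture. A call takes as long as a camera call.
- models.boxes_of(camera, thing): "point" ([x, y, z] in m, in the coordinates of the camera as it stood for that picture, good to about 4 mm: the middle of the surface that is visible of it).
The state is a dict: "clock": time; "joint_pos": joint angles; "joint_velocities": joint speeds; "tau": joint torques, N m; "position": TCP position; "ee_rot": TCP orientation; "ft_force": force on the tool from outside, world axes, zero at the start; "torque": the same for the moment, N m; "grip_width": opening from 0.0 (shut) to 1.0 (fully open).
Only numpy, scipy, OpenCV 4.12 (cv2) and the standard library are available. Lean on these libraries where they do the work, as an engineer would, in place of code of your own. Each camera call takes 0.05 s, during which the arm holds its last target. There are 200 camera calls.

TASK

Of the two ball dispensers on the bench, use the one that holds the larger steel ball: press its lever pedal down with the fingertips and keep it down until that ball has rolled out under the lifted gate into the catch tray, then let the pedal up so that the gate drops shut and the ball is left lying in the tray. Do not touch or carry either ball, leave the smaller ball shut behind its own gate, and leave the other things on the bench where they are.

Things in the scene. Friction and masses are not known exactly. Their poses are not given: they have to be found in the camera images.
- dispenser_large: Fixed ball dispenser. Origin: underside of its 290 x 100 x 8 mm plywood base (x -115 to +175 mm); x runs down the chute to the catch tray, z up. Chute along y = +25, 36 mm wide, floor height 67 mm at x = -100 falling to 35 at x = +80. Lever beside it rocks on a pin along y at x = -35, y = -12, z = 85, pedal at its -x end, gate at its +x end. Holds the large ball.
- dispenser_small: Fixed ball dispenser. Origin: underside of its 290 x 100 x 8 mm plywood base (x -115 to +175 mm); x runs down the chute to the catch tray, z up. Chute along y = +25, 36 mm wide, floor height 67 mm at x = -100 falling to 35 at x = +80. Lever beside it rocks on a pin along y at x = -35, y = -12, z = 85, pedal at its -x end, gate at its +x end. Its like; holds the small ball.
- rocker_large (a joint): Lever of the large ball's dispenser, rad: 0 = gate shut, pedal up; grows as the pedal goes down, stop at 0.42 (pedal centre then 41 mm lower, 6 mm further to +x). A spring shuts it when let go: 1.3 N on the pedal starts it, 3.5 N holds it at the stop. The ball passes from about 0.30 on and takes under 1 s to reach the tray; let up early, the gate may land on the ball.
- rocker_small (a joint): The same lever on the small ball's dispenser.
- pedal_large (a point): Centre of the top face of the pedal (46 mm along the dispenser's x, 44 mm along y) of the large ball's dispenser; moves and tilts with the lever. At rest at x = -135, y = -25, z = 92 mm in the dispenser's frame. The space above it is free.
- pedal_small (a point): The same point on the small ball's dispenser.
- gate_large (a point): Middle of the lower edge of the gate, a steel tongue 14 mm wide and 4 mm thick, which hangs from the lever's cross arm over the chute at x = +40 mm and, when shut, ends 4 mm above the chute floor.
- tray_large (a point): Centre of the floor of the grey catch tray of the large ball's dispenser: inside 88 mm long (dispenser x = +82 to +170) and 44 mm wide (y = +3 to +47), floor 14 mm above the bench, side walls up to 52 mm, far wall to 60 mm. The left or right place of the two dispensers varies.
- ball_large_center (a point): Centre of the large ball, bright steel, 28 mm diameter, about 90 g; at the start it lies in its chute against the gate.
- ball_small_center (a point): Centre of the small ball, bright steel, 16 mm diameter, about 17 g; at the start it lies in the other chute against the gate.
- threaded_rod: Bystander: threaded steel rod offcut, 110 mm long, 10 mm thick, with two 17 mm nuts on it, lying along its x; origin under its middle.
- fitting: Bystander: brass compression fitting, about 52 x 26 x 26 mm; origin under its middle.
- tap_handle: Bystander: black steel tap handle, 196 mm long, 16 mm high, lying along its x; origin under its middle.
- anchor_1: Bystander: orange plastic drywall anchor, 36 mm long, 14 mm thick, lying on the bench near the pedal of the large ball's dispenser, on its +y side; origin under its middle.
- anchor_2: Bystander: a second such anchor, near the pedal of the small ball's dispenser.
- wrench: Bystander: steel wrench, 160 mm long, lying flat along its x; origin at its underside.
- ball_large: The large ball itself; its origin lies on its surface and turns with it, so use its centre (point ball_large_center).
- ball_small: The small ball itself; likewise.

How it is judged:
By the outcome, as a careful person would: the job done as asked, in the order asked, and still so for the second after the job is handed in, with the robot touching nothing.
It also fails if it takes over 35 s, if anything falls off the work surface, if the arm or the gripper's body presses on something with over 40 N, if the wrist force passes 120 N, or if a joint passes its speed limit or range.

## Working session

There is one attempt and no reset: what is moved stays moved. The work goes in short steps, Python scripts to look and compute and a tool call to move; the robot and the scene stay as the last step left them, time stands still between calls to the robot, and variables do not carry over. Pictures are saved under pics/ and viewed, about 8 in all and at most 12, crops included, and the job is handed in when it is done.

Besides the shell and the picture viewer there is one more tool, called after "Emit:" as name(argument=value, ...) on one line, values as JSON. servo_tool: Moves the arm, as the interface text tells. Its arguments: {"type":"object","properties":{"motion":{"type":"array"},"grip_force":{"type":"number"}},"required":["motion"]}

```bash
mkdir -p pics; cat > h.py <<'E'
import numpy as np, cv2
from workcell import monitor, eyes, ticket, models
from scipy.spatial.transform import Rotation as R
def c2w(cam,p):
    return (np.linalg.inv(eyes.camera_info(cam)["extrinsics"])@np.r_[p,1])[:3]
def px2w(cam,u,v,d):
    i=eyes.camera_info(cam);K=np.array(i["intrinsics"])
    x=cv2.undistortPoints(np.array([[[u,v]]],float),K,np.array([i["k1"],0,0,0.]))[0,0]
    return c2w(cam,[x[0]*d,x[1]*d,d])
E
python3 - <<'E'
from h import *
o=monitor.get_obs();print(o)
for c in ["top","scene"]:
    im,d=eyes.camera(c);cv2.imwrite(f"pics/{c}0.png",im);np.save(f"pics/{c}0.npy",d)
    for t in ["ball_large","ball_small","dispenser_large","rocker_large","rocker_small","pedal_large","pedal_small","anchor_1","wrench","tap_handle","fitting","threaded_rod"]:
        print(c,t,[(np.round(c2w(c,b["point"]),3).tolist(),round(b["confidence"],2)) for b in models.boxes_of(c,t)[:3]])
E
```

```text
{'clock': 0.0, 'joint_pos': array([ 1.28041408,  0.33287904, -0.06465126,  1.46094827,  0.02157636,
        1.34991888, -0.08851969]), 'joint_velocities': array([-2.01981997e-03, -8.47070583e-04, -1.20065918e-03,  8.71759094e-04,
        4.28606066e-04,  8.90997393e-05, -6.54522669e-04]), 'tau': array([-6.85559939e-06, -6.25445580e+01,  4.96834936e-02, -3.91586959e+01,
        1.63128320e-02,  1.01835129e-02, -1.44439298e-06]), 'position': array([ 0.16524228, -0.60236062,  0.23050802]), 'ee_rot': array([ 7.95155535e-01, -6.06405098e-01, -5.98392613e-04, -4.17567050e-04]), 'ft_force': array([ 0.16647236,  0.74295367, -0.66383141]), 'torque': array([0.05838022, 0.01986265, 0.03969677]), 'grip_width': 0.9996405967310987}
top ball_large [([0.666, -0.166, 0.072], 0.65)]
top ball_small []
top dispenser_large [([0.651, -0.188, 0.035], 0.8), ([0.541, -0.2, 0.086], 0.36)]
top rocker_large [([0.54, -0.204, 0.085], 0.97), ([0.666, -0.165, 0.069], 0.35)]
top rocker_small [([0.534, 0.19, 0.092], 0.79)]
top pedal_large [([0.538, -0.204, 0.093], 0.74)]
top pedal_small [([0.542, 0.19, 0.086], 0.71),
[... 315 characters left out ...]
, 0.32)]
scene ball_large [([0.665, -0.164, 0.068], 0.58)]
scene ball_small [([0.67, -0.168, 0.067], 0.27)]
scene dispenser_large [([0.681, -0.191, 0.027], 0.64)]
scene rocker_large [([0.569, -0.201, 0.092], 0.69), ([0.671, -0.172, 0.067], 0.64)]
scene rocker_small [([0.557, 0.193, 0.091], 0.8)]
scene pedal_large [([0.571, -0.203, 0.092], 0.86)]
scene pedal_small [([0.56, 0.191, 0.093], 0.91)]
scene anchor_1 [([0.487, -0.151, 0.009], 0.6)]
scene wrench [([0.518, -0.426, 0.009], 0.95)]
scene tap_handle [([0.544, 0.444, 0.014], 0.79)]
scene fitting [([0.442, -0.004, 0.021], 0.75), ([0.519, -0.424, 0.009], 0.22)]
scene threaded_rod [([0.726, -0.007, 0.013], 0.69), ([0.57, -0.202, 0.093], 0.68)]
```

View pics/top0.png

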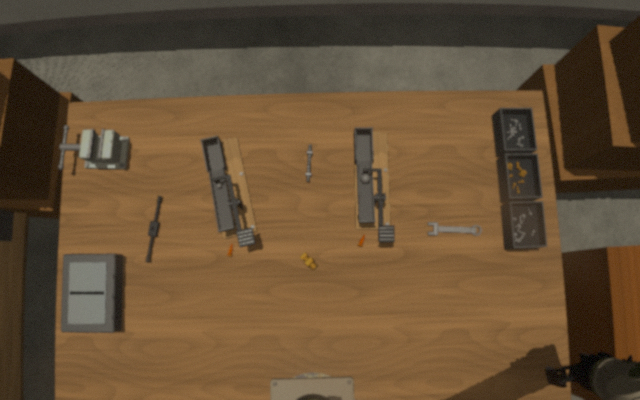

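View pics/scene0.png

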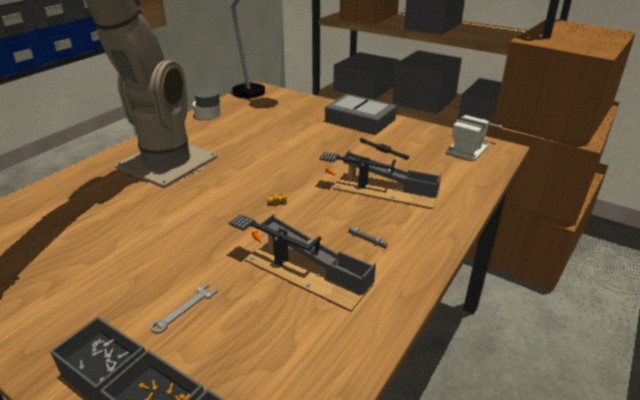

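The top view shows two dispensers, pedals at about (387,234) and (245,238). The network puts the large ball in the right one, at about (366,177). I'll check this enlarged and measure the pedal from depth.

```bash
python3 - <<'E'
from h import *
im=cv2.imread("pics/top0.png");d=np.load("pics/top0.npy")
a=cv2.resize(im[125:255,195:265],None,fx=4.4,fy=4.4,interpolation=2);b=cv2.resize(im[125:255,340:410],None,fx=4.4,fy=4.4,interpolation=2)
cv2.imwrite("pics/crop.png",cv2.convertScaleAbs(np.hstack([a,b]),alpha=1.8))
P=[]
for v in range(125,255):
    for u in range(340,410):
        if d[v,u]>0: P.append(np.r_[px2w("top",u,v,d[v,u]),u,v])
P=np.array(P)
m=(P[:,2]>.078)&(P[:,0]<.54); q=P[m]
print("pedal",m.sum(),q[:,:3].mean(0),q[:,:3].min(0),q[:,:3].max(0), cv2.minAreaRect((q[:,:2]*1000).astype(np.float32)))
m=(P[:,2]>.004)&(P[:,2]<.075)&(P[:,0]>.53);q=P[m]
print("body", cv2.minAreaRect((q[:,:2]*1000).astype(np.float32)))
m=(P[:,2]>.075);q=P[m]
for r in q[::12]: print(np.round(r,3).tolist())
E
```

```text
Traceback (most recent call last):
  File "h.py", line 9, in px2w
    return c2w(cam,[x[0]*d,x[1]*d,d])
  File "h.py", line 5, in c2w
    return (np.linalg.inv(eyes.camera_info(cam)["extrinsics"])@np.r_[p,1])[:3]
                          ~~~~~~~~~~~~~~~~^^^^^
ValueError: time passes only in moves, steps and waits
```

View pics/crop.png

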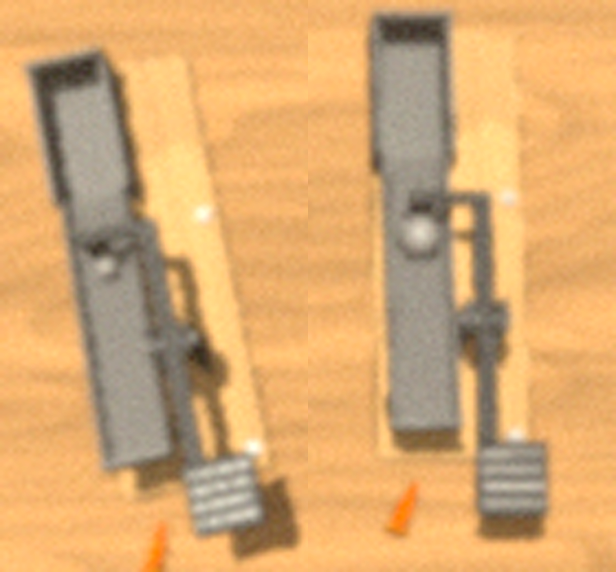

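The crop settles it: the right-hand dispenser holds the larger ball (crop 420,232) and the left the smaller (105,262). The right pedal is at crop (513,480), and the anchor is on its +y side.

```bash
python3 - <<'E'
from h import *
d=np.load("pics/top0.npy");i=eyes.camera_info("top");K=np.array(i["intrinsics"]);E=np.linalg.inv(i["extrinsics"])
v,u=np.mgrid[125:255,340:410];z=d[125:255,340:410].ravel()
x=cv2.undistortPoints(np.c_[u.ravel(),v.ravel()].astype(float)[:,None],K,np.array([i["k1"],0,0,0.]))[:,0]
P=(np.c_[x*z[:,None],z,np.ones_like(z)]@E.T)[z>0,:3]
def rect(n,m):
    q=P[m];print(n,m.sum(),q.mean(0).round(4),q.min(0).round(3),q.max(0).round(3),cv2.minAreaRect((q[:,:2]*1000).astype(np.float32)))
rect("pedal",(P[:,2]>.08)&(P[:,0]<.54)&(P[:,0]>.45))
rect("body",(P[:,2]>.005)&(P[:,2]<.075)&(P[:,0]>.54))
m=(P[:,2]>.09);q=P[m&(P[:,0]<.64)]
print("lever fit y=ax+b",np.polyfit(q[:,0],q[:,1],1),q.min(0),q.max(0))
w=P[(P[:,2]>.045)&(P[:,2]<.075)&(P[:,0]>.68)];print("tray",cv2.minAreaRect((w[:,:2]*1000).astype(np.float32)))
E
```

```text
pedal 304 [ 0.5081 -0.2103  0.0921] [ 0.484 -0.235  0.084] [ 0.54  -0.188  0.101] ((511.64129638671875, -211.12039184570312), (45.60969161987305, 54.87057113647461), 86.9552001953125)
body 2981 [ 0.6888 -0.1865  0.0274] [ 0.54  -0.309  0.005] [ 0.84  -0.096  0.075] ((689.3120727539062, -201.43405151367188), (206.6908721923828, 303.6625671386719), 87.88491821289062)
lever fit y=ax+b [ 0.10787059 -0.26469204] [ 0.4835086  -0.23315025  0.09002436] [ 0.63837911 -0.17231505  0.10260782]
tray ((748.6759643554688, -166.2127227783203), (52.64301681518555, 136.1145477294922), 88.92308044433594)
```

Pedal centre is about (0.507, -0.211, 0.092), which matches its given height. The dispenser's x runs nearly along world x. I'll move above it with the fingers shut.

Emit:
servo_tool(motion=[[0,-0.012,-0.018,0.003,0,0,0],[0,-0.036,-0.054,0.01,0,0,0],[0,-0.06,-0.09,0.015,0,0,0],[0,-0.084,-0.126,0.02,0,0,0],[0,-0.108,-0.162,0.026,0,0,0],[0,-0.132,-0.198,0.032,0,0,0],[0,-0.156,-0.234,0.038,0,0,0],[0,-0.18,-0.27,0.044,0,0,0],[0,-0.204,-0.306,0.05,0,0,0],[0,-0.228,-0.342,0.056,0,0,0],[0,-0.252,-0.378,0.062,0,0,0],[0,-0.274,-0.41,0.067,0,0,0],[0,-0.288,-0.431,0.07,0,0,0],[0,-0.288,-0.431,0.07,0,0,0],[0,-0.288,-0.431,0.07,0,0,0]], grip_force=40)

```text
clock: 3.18
position: [0.5043, -0.2111, 0.1613]
ee_rot: [0.795, -0.606, 0.0, 0.0]
ft_force: [0.4, 0.1, -0.5]
grip_width: -0.001
```

```bash
python3 - <<'E'
from h import *
o=monitor.get_obs();print(o["clock"],o["position"],o["ee_rot"],o["ft_force"],o["grip_width"])
T=np.eye(4);T[:3,:3]=R.from_quat(o["ee_rot"]).as_matrix();T[:3,3]=o["position"]
im,d=eyes.camera("wrist");cv2.imwrite("pics/w1.png",im)
W=T@np.array(eyes.camera_info("wrist")["tool_from_camera"])
for t in ["pedal_large","ball_large","anchor_1"]:
    print(t,[((W@np.r_[b["point"],1])[:3].round(4).tolist(),b["confidence"]) for b in models.boxes_of("wrist",t)])
i=eyes.camera_info("wrist");K=np.array(i["intrinsics"])
v,u=np.mgrid[0:400,0:640];z=d.ravel()
x=cv2.undistortPoints(np.c_[u.ravel(),v.ravel()].astype(float)[:,None],K,np.array([i["k1"],0,0,0.]))[:,0]
P=(np.c_[x*z[:,None],z,np.ones_like(z)]@W.T)[z>0,:3]
q=P[(P[:,2]>.084)&(P[:,2]<.1)&(P[:,0]<.531)&(P[:,0]>.46)&(abs(P[:,1]+.21)<.04)]
if len(q): print(len(q),q.min(0),q.max(0),cv2.minAreaRect((q[:,:2]*1000).astype(np.float32)))
E
```

```text
3.175 [ 0.50433757 -0.21107275  0.16132944] [ 7.95165324e-01 -6.06392630e-01  3.73890300e-05  2.88718391e-04] [ 0.41577049  0.07810998 -0.45960919] -0.0010187260080868463
pedal_large [([0.5233, -0.1995, 0.0889], 0.69)]
ball_large []
anchor_1 [([0.4937, -0.153, 0.0091], 0.69)]
4780 [ 0.48175474 -0.2333526   0.08710961] [ 0.53097967 -0.18880819  0.09512681] ((506.3361511230469, -211.17654418945312), (44.0697135925293, 48.92076110839844), 88.8681869506836)
```

View pics/w1.png

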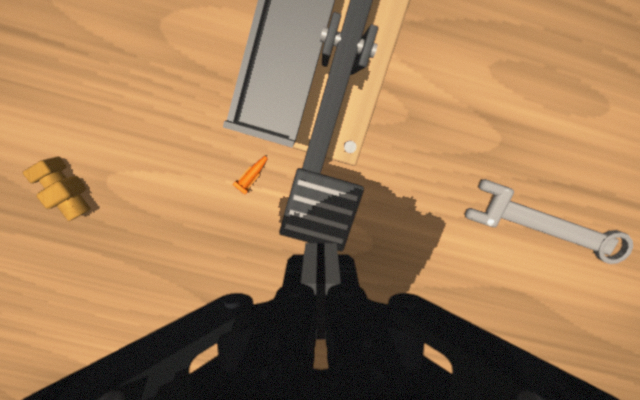

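The wrist view shows the pedal at about (322,208), just ahead of the shut fingertips, and nothing in the way. By wrist depth its centre is (0.505, -0.211) with the top at 0.092. I'll press.

Emit:
servo_tool(motion=[[0,0,0,0.02,0,0,0],[0,0,0,0.045,0,0,0],[0,0,0,0.06,0,0,0],[0,0,0,0.068,0,0,0],[0,0,0,0.075,0,0,0],[0,0,-0.001,0.083,0,0,0],[0,0.001,-0.003,0.091,0,0,0],[0,0.001,-0.004,0.099,0,0,0],[0,0.001,-0.005,0.104,0,0,0],[0,0.001,-0.005,0.104,0,0,0],[0,0.001,-0.005,0.104,0,0,0]])

```text
clock: 4.75
position: [0.5102, -0.2107, 0.0576]
ee_rot: [0.795, -0.606, 0.0, -0.0]
ft_force: [0.1, -1.3, 2.8]
grip_width: 0.0
```

```bash
python3 - <<'E'
from h import *
o=monitor.get_obs();print(o["clock"],o["position"],o["ft_force"])
im,d=eyes.camera("top");s,_=eyes.camera("scene")
for c in ["top","scene"]:
    print([(c2w(c,b["point"]).round(3).tolist(),b["confidence"]) for b in models.boxes_of(c,"ball_large")])
a=cv2.resize(im[125:255,340:410],(300,557),interpolation=2);b=cv2.resize(s[200:320,225:385],(480,360),interpolation=2)
c=np.zeros((557,780,3),np.uint8);c[:,:300]=a;c[:360,300:]=b
cv2.imwrite("pics/p2.png",cv2.convertScaleAbs(c,alpha=1.7))
E
```

```text
4.75 [ 0.5101925  -0.21072132  0.05763909] [ 0.1240657  -1.28694796  2.80384788]
[([0.673, -0.18, 0.038], 0.71), ([0.438, 0.002, 0.024], 0.42)]
[([0.677, -0.19, 0.024], 0.49)]
```

View pics/p2.png

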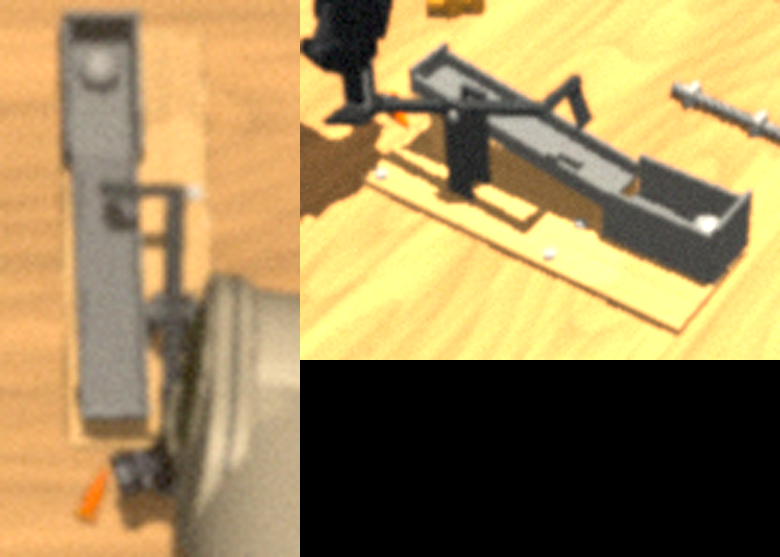

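The gate is lifted and the ball is in the tray: crop (98,65) from the top, (705,222) in the scene view. I'll let the pedal up along the same path and retreat.

Emit:
servo_tool(motion=[[0,0,0.001,-0.006,0,0,0],[0,-0.001,0.002,-0.014,0,0,0],[0,-0.001,0.004,-0.022,0,0,0],[0,-0.001,0.005,-0.03,0,0,0],[0,-0.001,0.005,-0.038,0,0,0],[0,-0.001,0.005,-0.05,0,0,0],[0,-0.001,0.005,-0.075,0,0,0],[0,-0.001,0.005,-0.11,0,0,0],[0,-0.001,0.005,-0.13,0,0,0],[0,-0.001,0.005,-0.13,0,0,0],[0,-0.001,0.005,-0.13,0,0,0],[0,-0.001,0.005,-0.13,0,0,0]])

```text
clock: 6.45
position: [0.5043, -0.2108, 0.1863]
ee_rot: [0.795, -0.606, -0.001, 0.0]
ft_force: [0.5, 1.3, 0.3]
grip_width: 0.001
```

```bash
python3 - <<'E'
from h import *
o=monitor.get_obs();print(o["clock"],o["position"],o["ft_force"])
im,d=eyes.camera("top");s,_=eyes.camera("scene")
a=cv2.resize(im[125:255,340:410],(300,557),interpolation=2);b=cv2.resize(s[130:330,220:460],(480,400),interpolation=2)
c=np.zeros((557,780,3),np.uint8);c[:,:300]=a;c[:400,300:]=b
cv2.imwrite("pics/p3.png",cv2.convertScaleAbs(c,alpha=1.7))
E
```

```text
6.45 [ 0.50426206 -0.21079166  0.1862517 ] [0.5108078  1.26879975 0.29074892]
```

View pics/p3.png

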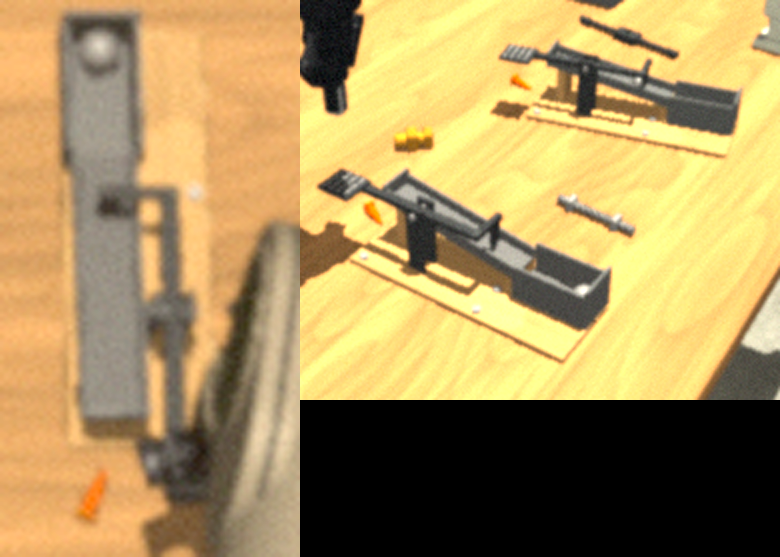

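The gate is shut, the pedal is up, and the ball lies in the tray at (98,48). The other dispenser looks untouched and the arm is clear. I'll hand in.

```bash
python3 -c "
from h import *
print(ticket.hand_in())"
```

```text
the job is handed in; nothing more can be done
None
```

The large ball is lying in its catch tray with the gate shut behind it, and I handed the job in at about 6.5 s on the robot's clock.

- **What I did:** I used the right-hand dispenser (y ≈ -0.2), which the enlarged top view showed holds the larger ball. I pressed its pedal about 35 mm down with the shut fingertips until the ball was in the tray. Then I let the pedal up and drew back to about 95 mm above it.
- **Last checks:** The top and scene views show the ball in the tray, the gate down, the pedal up and the gripper clear. The other dispenser, both anchors, the fitting, the rod and the tap handle look unmoved. The wrench was outside the last crops, but the arm never went near it. The end-of-move readings showed about 3 N while pressing and about 1 N after letting go.
- **Disagreements:** While the pedal was down, the network put the ball near (0.675, -0.185), but the pictures clearly showed it in the tray, so I trusted the pictures. In its first look, the network also failed to find the small ball in its own dispenser. I saw it there in the enlarged view before the move but did not zoom in on it again at the end. Its gate never moved.

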